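# Square a case up on the measuring board and close the jaw on it

## Task

Get the brown leather case ready to have its width read on the measuring board: push it along the board until it stands square with its back against the fence and its right side against the fixed head, and slide the jaw along the fence until it rests against the case's left side, so that head, case and jaw touch. Push gently with the fingers and never lift or tip the case, disturb nothing else on the table, and leave case and jaw standing there with the hand clear.

Things in the scene. Friction and masses are not known exactly. Their poses are not given: they have to be found in the camera images.
- measuring_board: Measuring board, fixed to the table: plywood plate 165x460 mm, top 12 mm above the table. Origin on the table under it; x points away from the robot to the fence, y left along the fence, z up. The plate spans x -90 to +75 mm, y -230 to +230 mm; its front and left edges are open.
- fence (a point): Mid point of the foot of the fence's inner face, on the plate's top (board x = +61 mm, y = 0). The fence is an aluminium bar with a white graduated scale along the board's far edge, its inner face the plane x = +61 mm, 14 mm thick, 36 mm high above the plate. Axes as the board's.
- head (a point): Mid point of the foot of the fixed head's inner face, on the plate's top (board x = -7 mm, y = -210 mm). The head is a light wooden block with a metal face across the board's right end, its inner face the plane y = -210 mm, 20 mm thick, 60 mm high above the plate, from x = -75 to +61 mm. Axes as the board's.
- leather_case: Brown leather-covered box with a brass clasp in front, the thing to measure: 71 deep, 115 wide, 85 mm high, 0.3 to 0.6 kg, lid stays shut. Origin at the centre of its underside; x to its back (at +35.5 mm; front at -33 mm, clasp to -35.5), y to its left (sides at +-57.5 mm), z up. It stands loose on the plate between head and jaw, touching none, skewed up to 0.3 rad.
- jaw (a joint): Travel of the jaw along the fence in m: at 0 its right face is at board y = +170 mm; grows as it moves right to the head (face at y = 170 mm - travel); stop at 0.30; starts at 0 to 0.05. About 1.5 N of friction plus light damping; it stays where it is left and cannot turn or lift.
- jaw_face (a point): Centre of the jaw's right face, which meets the case; axes as the board's. The jaw is an upright wooden plate 12 mm thick across the board (x = -58 to +60 mm, 2 to 66 mm above the plate); this point is at x = +1 mm, 34 mm up. Push its free left face; near the fence (x > +40 mm) a saddle with a brass screw, to 72 mm up, runs 60 mm to the left.
- caliper: steel vernier caliper lying flat, 200 mm long, 8 mm high; a bystander, stays where it is. Origin at the centre of its underside.
- weight_0: brass scale weight with a knob, 34 mm across, 52 mm high; a bystander, stays where it is. Origin at the centre of its underside.
- weight_1: smaller brass scale weight, 28 mm across, 42 mm high; a bystander, stays where it is. Origin at the centre of its underside.
- vial_2: brown corked glass vial, 36 mm across, 84 mm high; a bystander, stays where it is. Origin at the centre of its underside.

How it is judged:
By the outcome, as a careful person would: the job done as asked, in the order asked, and still so for the second after the job is handed in, with the robot touching nothing.
It also fails if it takes over 48 s, if anything falls off the work surface, if the arm or the gripper's body presses on something with over 40 N, if the wrist force passes 120 N, or if a joint passes its speed limit or range.

## Robot

A 6-joint arm with a two-finger parallel gripper is mounted at the origin on the work surface; the furniture and walls round the work are solid. World frame = base frame: x ahead of the robot, y to its left, z up, the work surface at z = 0. Lengths are in m, angles in rad, forces in N, time in s.
With the tool pointing down it reaches from about 0.275 to 0.825 m from the base axis. Payload 5.2 kg.
Tool frame: the origin (TCP) lies at the very end of the fingers, on their centre line; the grasp point (between the pads) lies 19 mm behind it (grip_point_offset is the distance from the TCP to the grasp point, in m); z points along the fingers, y is the line along which they close (so a half turn about z gives the same grasp; the last joint's range is limited). The gripper opens to 93 mm and grips with 3 to 60 N. Pads are 15 mm wide; open, the fingers measure 128 mm over their backs; the gripper's body (75 mm by 188 mm) begins 65 mm behind the grasp point.
Start: joints at [-1.371, 0.259, 1.535, -0, 1.348, -0.203], TCP at [0.216, -0.506, 0.219] pointing down, gripper open.
Joint ranges: [-3.14, 3.14], [-0.91, 2.08], [0.19, 2.58], [-1.22, 4.36], [0.22, 2.71], [-3.12, 3.12]. Speed limits (rad/s): [2.57, 2.57, 3.14, 3.14, 3.14, 3.14].

## Interface

Orientations are given as a unit quaternion [x, y, z, w].
In Python, from workcell import read_state, grab_frame, job_done, grip_point_offset gives the robot as it stands.
- The arm moves only by the tool play_rows, never from a script. Its argument "deltas" is a list of rows, each an object with "gripper": the finger opening in cm, from 0 to 9.3; "delta_pos": the shift along the tool's x, y, z in cm, a list of three; "rotation": the turn, a rotation vector about the tool's x, y, z in degrees, a list of three. In form: [{"gripper": gripper, "delta_pos": [x, y, z], "rotation": [wx, wy, wz]}, ...]. A call has 1 to 20 rows; each row is the pose to reach, as a shift and turn from the pose commanded when the call began, along the tool's axes at that moment; what a row does not reach only later rows make up. A row lasts 1/12 s, in which the tool goes at most 41.7 mm and 7.16 degrees, less where a joint would pass 70% of its speed; a pose out of reach is approached as far as the arm can. A call with a gripper value outside its range is refused whole. The fingers move at their own pace and stop on an object; the grip force is fixed at half the most. Time passes only in rows, so rows that repeat a pose let the fingers close. It gives the time, the measured TCP pose, the force, the opening and the grip force at its end, in the units of the state.
- read_state(): the state, without advancing time (a new reading comes with each control period).
- grab_frame(name): name is "side" or "top"; returns a dict with "color" (384x512x3 uint8, red, green, blue), "range_z" (384x512 float32, m along the optical axis (not along the pixel's ray), 0 where there is no reading), "fx", "fy", "cx", "cy" (pixels), "eye" and "attitude" of the camera in the world. Camera axes: x right, y up, looking along -z (the intrinsics and any distortion apply to the point x, -y, -z); pixel columns grow to the right and rows downward; lengths in m; the calibration is good to about 2 mm. A picture is of the moment at which its call begins.
- job_done(): hands the job in; it is judged then, once.
The state is a dict: "time_s": time; "joint_pos": joint angles; "qd": joint speeds; "tau": joint torques, N m; "eef_pos": TCP position; "eef_rot": TCP orientation; "ft_force": force on the tool from outside, world axes, zero at the start; "ft_torque": the same for the moment, N m; "grip_width": finger opening in m; "grasp_force": force on a finger pad.
Only numpy, scipy, OpenCV 4.12 (cv2) and the standard library are available. Lean on these libraries where they do the work, as an engineer would, in place of code of your own. Each camera call takes 0.05 s, during which the arm holds its last target. There are 200 camera calls.

## Working session

There is one attempt and no reset: what is moved stays moved. The work goes in short steps, Python scripts to look and compute and a tool call to move; the robot and the scene stay as the last step left them, time stands still between calls to the robot, and variables do not carry over. Pictures are saved under pics/ and viewed, at most 10 in all, crops included, and the job is handed in when it is done.

Besides the shell and the picture viewer there is one more tool, called after ">>>" as name(argument=value, ...), one argument or row to a line, values as JSON. play_rows: Moves the arm, as the interface text tells. Its arguments: {"type":"object","properties":{"deltas":{"type":"array"}},"required":["deltas"]}

```bash
mkdir -p pics; cat > h.py <<'E'
import numpy as np, cv2
from workcell import *
from scipy.spatial.transform import Rotation as R
def cloud(f):
    z=f["range_z"]; v,u=np.mgrid[:z.shape[0],:z.shape[1]]
    p=np.stack([(u-f["cx"])/f["fx"]*z,-(v-f["cy"])/f["fy"]*z,-z],-1)
    a=np.array(f["attitude"]); M=a if a.shape==(3,3) else R.from_quat(a).as_matrix()
    P=p@M.T+np.array(f["eye"]); P[z==0]=np.nan
    return P
E
python3 - <<'E'
from h import *
for n in("side","top"):
    f=grab_frame(n); cv2.imwrite(f"pics/{n}0.png",f["color"][...,::-1]); np.savez(f"{n}0.npz",**f)
    print(n,{k:f[k] for k in f if k not in("color","range_z")})
s=read_state();print(s)
E
```

```text
side {'fx': 434.96371806413333, 'fy': 434.96371806413333, 'cx': 261.7194597200281, 'cy': 196.88155535109954, 'eye': array([ 0.29472962, -1.26950146,  0.52579995]), 'attitude': array([ 0.54279312, -0.03444418, -0.06961774,  0.83626706])}
top {'fx': 435.4282533601143, 'fy': 435.4282533601143, 'cx': 248.75059020722452, 'cy': 192.89974087388808, 'eye': array([ 0.34869335, -0.23352984,  1.40202973]), 'attitude': array([ 0.03278112, -0.03335845, -0.69965488,  0.71294857])}
{'time_s': 0.1, 'joint_pos': array([-1.37079162e+00,  2.59261793e-01,  1.53598465e+00, -1.02076820e-05,
        1.34798596e+00, -2.02808402e-01]), 'qd': array([ 0.00069366, -0.00250621, -0.00117195, -0.00085368,  0.00024532,
        0.00067573]), 'tau': array([ 2.08236968e-03, -4.38204789e+01, -2.84642351e+01,  7.20913941e-02,
        3.62122525e-02, -4.72046065e-05]), 'eef_pos': array([ 0.21551784, -0.50547788,  0.2179009 ]), 'eef_rot': array([ 9.79785614e-01,  2.00048691e-01, -3.82740107e-06, -8.19883160e-04]), 'ft_force': array([-0.160577  , -0.02740458, -0.6090601 ]), 'ft_torque': array([ 0.04175736, -0.00713281, -0.0082748 ]), 'grasp_force': 0.0, 'grip_width': 0.0929842569753284}
```

View pics/top0.png

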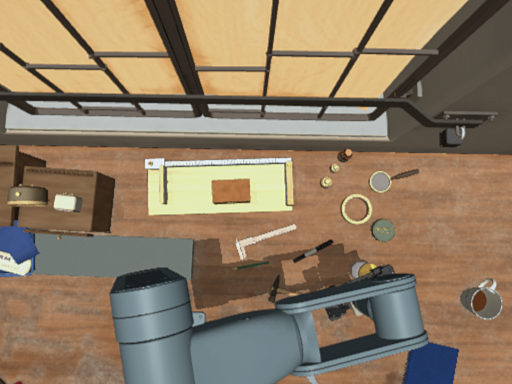

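View pics/side0.png

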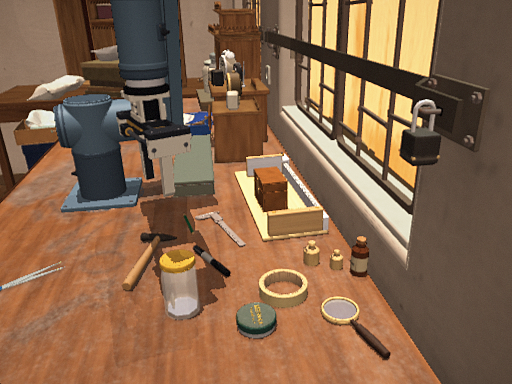

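The top view shows the plate at columns 148–293 and rows 158–215. The case is at (231,191), the jaw at column 165, the head at column 289, and the caliper in front at (265,240). The side view confirms that layout.

```bash
cat >> h.py <<'E'
def find(n="top",f=None):
    f=f or grab_frame(n); P=cloud(f); hsv=cv2.cvtColor(f["color"],cv2.COLOR_RGB2HSV)
    return f,P,hsv
def rect(P,m):
    q=P[m][:,:2].astype(np.float32); return cv2.minAreaRect(q)
E
python3 - <<'E'
from h import *
f=dict(np.load("top0.npz"));f,P,hsv=find(f=f)
np.set_printoptions(precision=4,suppress=True)
for (u,v) in [(230,210),(155,200),(289,190),(165,190),(231,191),(220,161),(155,163),(270,240),(327,182),(335,168),(345,155),(250,140),(220,102),(260,120),(200,250),(100,210),(400,115),(300,150)]:
    print((u,v),hsv[v,u],P[v,u])
z=P[...,2];v,u=np.mgrid[:384,:512]
roi=(u>140)&(u<300)&(v>150)&(v<220)
pl=roi&(abs(z-.012)<.006)&(hsv[...,0]>22)&(hsv[...,0]<40)&(hsv[...,1]>50)
print("plate",pl.sum(),rect(P,pl),np.nanmedian(z[pl]))
for nm,a,b,m in[("case",.08,.11,roi&(u>200)&(u<262)),("head",.06,.085,roi&(u>275)),("jaw",.065,.095,roi&(u<185)),("fence",.038,.06,roi&(v<172))]:
    k=m&(z>a)&(z<b);print(nm,k.sum(),rect(P,k),np.nanmedian(z[k]))
E
```

```text
(230, 210) [ 34  58 238] [ 0.423  -0.1747  0.0144]
(155, 200) [ 33  66 235] [0.4505 0.0658 0.0136]
(289, 190) [ 23  93 228] [ 0.485  -0.357   0.0699]
(165, 190) [ 0  3 79] [0.4799 0.0284 0.0477]
(231, 191) [ 13 156 181] [ 0.476  -0.1798  0.0958]
(220, 161) [ 96  10 243] [ 0.5745 -0.1413  0.0495]
(155, 163) [103  15 243] [0.5617 0.059  0.0659]
(270, 240) [ 13 120 151] [ 0.3301 -0.3045 -0.0035]
(327, 182) [ 32  71 237] [ 0.5143 -0.4772  0.0514]
(335, 168) [ 27  84 203] [ 0.5607 -0.5045  0.0399]
(345, 155) [ 12 169  59] [ 0.5979 -0.5302  0.0666]
(250, 140) [17 60 85] [ 0.64   -0.2342  0.0649]
(220, 102) [18 98 34] [ 0.663  -0.1602  0.3792]
(260, 120) [ 81   9 195] [ 0.6851 -0.2627  0.1369]
(200, 250) [ 14  87 105] [ 0.294  -0.0807 -0.0048]
(100, 210) [ 13 139  55] [0.4107 0.2075 0.1084]
(400, 115) [18 52 84] [ 0.6792 -0.6423  0.2389]
(300, 150) [ 14 115  93] [ 0.6244 -0.3983 -0.0018]
plate 4890 ((0.4915895164012909, -0.1377282589673996), (0.1524023562669754, 0.45724570751190186), 2.857184886932373) 0.012758199892903499
case 870 ((0.47855424880981445, -0.1776517927646637), (0.07123865187168121, 0.11493636667728424), 3.673954725265503) 0.09815397848644392
head 300 ((0.5086498856544495, -0.35725536942481995), (0.13430346548557281, 0.02073614113032818), 3.1659512519836426) 0.07193003849603019
jaw 216 ((0.5098870396614075, 0.04515005648136139), (0.1427590698003769, 0.052268657833337784), 18.607877731323242) 0.07753224821133764
fence 695 ((0.5653561949729919, -0.13460876047611237), (0.04711470007896423, 0.4536707401275635), 1.0992275476455688) 0.04880838413015254
```

```bash
cat >> h.py <<'E'
Y0=np.radians(3.0); O=np.array([.506,-.137]); c,s_=np.cos(Y0),np.sin(Y0); B=np.array([[c,-s_],[s_,c]])
def tob(p): return (p[...,:2]-O)@B
def delta(bx,by,zw,yaw_deg,st=None):
    "shift (cm, tool axes) and tool-z turn (deg) to TCP at board x,y (mm), world z (mm), tool x at yaw in board frame; tool down"
    st=st or read_state(); M=R.from_quat(st["eef_rot"]); t=np.append(B@(np.array([bx,by])/1e3)+O,zw/1e3)
    want=R.from_matrix(np.diag([1.,-1,-1])); want=R.from_euler("z",Y0+np.radians(yaw_deg))*want
    print("now b",tob(st["eef_pos"])*1e3,"z",st["eef_pos"][2]*1e3,"F",st["ft_force"],"t",st["time_s"])
    print("dpos cm",M.inv().apply(t-st["eef_pos"])*100,"rot",np.degrees((M.inv()*want).as_rotvec()))
np.set_printoptions(precision=3,suppress=True)
def edges(f=None):
    f,P,hsv=find("top",f); q=tob(P)*1e3; z=P[...,2]*1e3
    x,y=q[...,0],q[...,1]
    k=(z>85)&(z<106)&(hsv[...,0]<20)&(hsv[...,1]>120)&(abs(y+60)<160)&(abs(x)<95)
    (cx,cy),sz,an=cv2.minAreaRect(q[k].astype(np.float32)); print("case",k.sum(),cx,cy,sz,an)
    def line(m,a,b,top,bins,lab):
        A=a[m];Bv=b[m];xs=[];ys=[]
        for b0 in bins:
            g=(A>=b0)&(A<b0+8)
            if g.sum()>1: xs.append(b0+4);ys.append(Bv[g].max() if top else Bv[g].min())
        if len(xs)>3:
            p=np.polyfit(xs,ys,1);print(lab,"slope deg",np.degrees(np.arctan(p[0])),"at mid",np.polyval(p,np.mean(xs)))
    if k.sum()>50:
        line(k,y,x,1,np.arange(cy-48,cy+40,8),"case back");line(k,y,x,0,np.arange(cy-48,cy+40,8),"case front")
        line(k,x,y,1,np.arange(cx-28,cx+22,8),"case left");line(k,x,y,0,np.arange(cx-28,cx+22,8),"case right")
    h=(z>66)&(z<82)&(abs(x)<100)&(y<-190)&(y>-250); line(h,x,y,1,np.arange(-70,30,8),"head inner")
    e=(z>44)&(z<56)&(x>45)&(x<90)&(abs(y)<240); line(e,y,x,0,np.arange(-190,110,8),"fence inner")
    j=(z>72)&(z<90)&(x<38)&(x>-70)&(y<260)&(y>-150)&~((abs(y-cy)<66)&(z>85))
    if j.sum()>20:
        line(j,x,y,0,np.arange(-55,35,8),"jaw right");line(j,x,y,1,np.arange(-55,35,8),"jaw left")
    return f,q,z
E
python3 - <<'E'
from h import *
edges(dict(np.load("top0.npz")))
delta(-95,-40,150,0)
E
```

```text
case 814 -31.03472900390625 -39.90332794189453 (67.37997436523438, 112.73360443115234) 0.8558816909790039
case back slope deg -0.2620944704446657 at mid 1.8690465707770576
case front slope deg -1.4756835345919914 at mid -61.992298246679184
case left slope deg 2.5051703235602667 at mid 15.169800358018135
case right slope deg 0.41238535059547443 at mid -95.18397307814259
head inner slope deg 0.028888579744034484 at mid -210.80372762355844
fence inner slope deg 0.19331653571240995 at mid 60.947705368870416
jaw right slope deg -0.4985629787834519 at mid 166.68853804434323
jaw left slope deg 1.6922535115687587 at mid 177.25962840580982
now b [-309.369 -352.77 ] z 217.90089970809368 F [-0.161 -0.027 -0.609] t 0.1
dpos cm [ 30.87  -22.005   6.835] rot [-0.094 -0.002 20.08 ]
```

>>> play_rows(
  deltas=[
    {"gripper": 5,"delta_pos": [7.7,-5.5,1.7],"rotation": [0,0,5]},
    {"gripper": 5,"delta_pos": [10.2,-7.3,2.2],"rotation": [0,0,7]},
    {"gripper": 5,"delta_pos": [12.8,-9.1,2.8],"rotation": [0,0,9]},
    {"gripper": 5,"delta_pos": [15.4,-11,3.4],"rotation": [0,0,11]},
    {"gripper": 5,"delta_pos": [18,-12.8,4],"rotation": [0,0,13]},
    {"gripper": 5,"delta_pos": [20.5,-14.6,4.5],"rotation": [0,0,15]},
    {"gripper": 5,"delta_pos": [23,-16.4,5.1],"rotation": [0,0,17]},
    {"gripper": 5,"delta_pos": [25.7,-18.3,5.7],"rotation": [0,0,18]},
    {"gripper": 5,"delta_pos": [28.3,-20.2,6.3],"rotation": [0,0,19]},
    {"gripper": 5,"delta_pos": [30.9,-22,6.8],"rotation": [0,0,20.1]},
    {"gripper": 5,"delta_pos": [30.9,-22,6.8],"rotation": [0,0,20.1]},
    {"gripper": 5,"delta_pos": [30.9,-22,6.8],"rotation": [0,0,20.1]},
    {"gripper": 5,"delta_pos": [30.9,-22,6.8],"rotation": [0,0,20.1]},
    {"gripper": 5,"delta_pos": [30.9,-22,6.8],"rotation": [0,0,20.1]},
  ],
)

```text
time_s: 1.27
eef_pos: [0.4134, -0.1834, 0.1508]
eef_rot: [1.0, 0.026, -0.0, 0.0]
ft_force: [0.2, -0.2, 0.1]
grip_width: 0.0501
grasp_force: 0.0
```

```bash
python3 - <<'E'
from h import *
delta(-92,-40,42,0); print(read_state()["grip_width"])
E
```

```text
now b [-94.933 -41.514] z 150.75541873061883 F [ 0.152 -0.179  0.127] t 1.2667
dpos cm [ 0.294 -0.157 10.875] rot [ 0.025  0.003 -0.067]
0.050094483695289176
```

>>> play_rows(
  deltas=[
    {"gripper": 5,"delta_pos": [0,-0.1,3],"rotation": [0,0,0]},
    {"gripper": 5,"delta_pos": [0,-0.1,6],"rotation": [0,0,0]},
    {"gripper": 5,"delta_pos": [0,-0.1,8.5],"rotation": [0,0,0]},
    {"gripper": 5,"delta_pos": [0,-0.1,10.2],"rotation": [0,0,0]},
    {"gripper": 5,"delta_pos": [0,-0.1,10.9],"rotation": [0,0,0]},
    {"gripper": 5,"delta_pos": [0.6,-0.1,10.9],"rotation": [0,0,0]},
    {"gripper": 5,"delta_pos": [1.2,-0.1,10.9],"rotation": [0,0,0]},
    {"gripper": 5,"delta_pos": [1.6,-0.1,10.9],"rotation": [0,0,0]},
    {"gripper": 5,"delta_pos": [1.9,-0.1,10.9],"rotation": [0,0,0]},
    {"gripper": 5,"delta_pos": [2.2,-0.1,10.9],"rotation": [0,0,0]},
    {"gripper": 5,"delta_pos": [2.5,-0.1,10.9],"rotation": [0,0,0]},
    {"gripper": 5,"delta_pos": [2.8,-0.1,10.9],"rotation": [0,0,0]},
    {"gripper": 5,"delta_pos": [3.1,-0.1,10.9],"rotation": [0,0,0]},
    {"gripper": 5,"delta_pos": [3.4,-0.1,10.9],"rotation": [0,0,0]},
    {"gripper": 5,"delta_pos": [3.7,-0.1,10.9],"rotation": [0,0,0]},
    {"gripper": 5,"delta_pos": [4.0,-0.1,10.9],"rotation": [0,0,0]},
  ],
)

```text
time_s: 2.6
eef_pos: [0.4525, -0.179, 0.042]
eef_rot: [1.0, 0.026, -0.001, -0.0]
ft_force: [-6.5, 0.6, 4.7]
grip_width: 0.05
grasp_force: 3.1
```

```bash
python3 - <<'E'
from h import *
delta(-20,-40,42,0)
f,_,_=edges(); g=grab_frame("side")
cv2.imwrite("pics/t1.png",cv2.hconcat([cv2.resize(f["color"][140:270,140:310],(400,306)),cv2.resize(g["color"][100:253,140:340],(400,306))])[...,::-1])
E
```

```text
now b [-55.618 -39.118] z 41.976471915096695 F [-6.482  0.642  4.74 ] t 2.6
dpos cm [ 3.562  0.089 -0.011] rot [-0.028  0.133  0.017]
case 45 7.151018142700195 -80.24459075927734 (27.10175323486328, 22.207773208618164) 88.08312225341797
head inner slope deg 0.020970876308234274 at mid -210.91726557497515
fence inner slope deg 0.3262582600741345 at mid 60.69910996677186
jaw right slope deg -0.1797298252769584 at mid 166.82472124142438
jaw left slope deg 1.7989172129581856 at mid 177.23339167339063
```

View pics/t1.png

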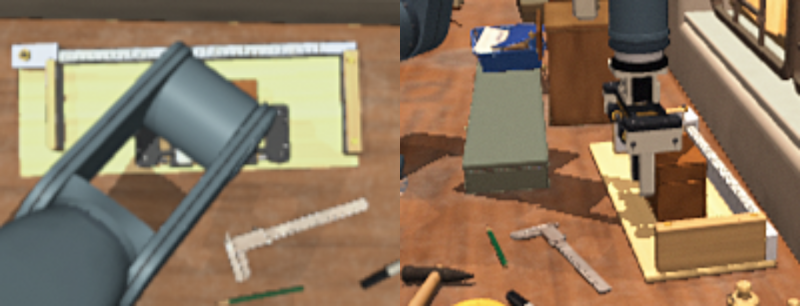

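The hand is on the case's front at about (225,120) in the left crop, and the case is upright and moving. I'll continue toward the fence.

>>> play_rows(
  deltas=[
    {"gripper": 5,"delta_pos": [0.3,0,0],"rotation": [0,0,0]},
    {"gripper": 5,"delta_pos": [0.6,0,0],"rotation": [0,0,0]},
    {"gripper": 5,"delta_pos": [0.9,0,0],"rotation": [0,0,0]},
    {"gripper": 5,"delta_pos": [1.2,0,0],"rotation": [0,0,0]},
    {"gripper": 5,"delta_pos": [1.5,0,0],"rotation": [0,0,0]},
    {"gripper": 5,"delta_pos": [1.8,0,0],"rotation": [0,0,0]},
    {"gripper": 5,"delta_pos": [2.1,0,0],"rotation": [0,0,0]},
    {"gripper": 5,"delta_pos": [2.4,0,0],"rotation": [0,0,0]},
    {"gripper": 5,"delta_pos": [2.7,0,0],"rotation": [0,0,0]},
    {"gripper": 5,"delta_pos": [3.0,0,0],"rotation": [0,0,0]},
    {"gripper": 5,"delta_pos": [3.2,0,0],"rotation": [0,0,0]},
    {"gripper": 5,"delta_pos": [3.3,0,0],"rotation": [0,0,0]},
    {"gripper": 5,"delta_pos": [3.4,0,0],"rotation": [0,0,0]},
  ],
)

```text
time_s: 3.78
eef_pos: [0.4869, -0.1774, 0.0417]
eef_rot: [1.0, 0.026, -0.001, -0.0]
ft_force: [-5.4, -0.5, 4.3]
grip_width: 0.0501
grasp_force: 3.0
```

```bash
python3 - <<'E'
from h import *
delta(-15,-40,42,0)
E
```

```text
now b [-21.19  -39.372] z 41.74501097520465 F [-5.418 -0.456  4.256] t 3.7833
dpos cm [ 0.619  0.063 -0.026] rot [-0.016  0.071 -0.004]
```

>>> play_rows(
  deltas=[
    {"gripper": 5,"delta_pos": [-0.4,0,0],"rotation": [0,0,0]},
    {"gripper": 5,"delta_pos": [-0.8,0,0.5],"rotation": [0,0,0]},
    {"gripper": 5,"delta_pos": [-0.8,0,1.5],"rotation": [0,0,0]},
    {"gripper": 5,"delta_pos": [-0.8,0,2.0],"rotation": [0,0,0]},
    {"gripper": 5,"delta_pos": [-0.8,0,2.1],"rotation": [0,0,0]},
    {"gripper": 5,"delta_pos": [-0.5,0,2.1],"rotation": [0,0,0]},
    {"gripper": 5,"delta_pos": [-0.2,0,2.1],"rotation": [0,0,0]},
    {"gripper": 5,"delta_pos": [0,0,2.1],"rotation": [0,0,0]},
    {"gripper": 5,"delta_pos": [0.15,0,2.1],"rotation": [0,0,0]},
    {"gripper": 5,"delta_pos": [0.3,0,2.1],"rotation": [0,0,0]},
    {"gripper": 5,"delta_pos": [0.4,0,2.1],"rotation": [0,0,0]},
  ],
)

```text
time_s: 4.7
eef_pos: [0.4912, -0.1773, 0.0207]
eef_rot: [1.0, 0.026, -0.0, -0.0]
ft_force: [-10.2, -0.4, 6.9]
grip_width: 0.0502
grasp_force: 5.5
```

```bash
python3 - <<'E'
from h import *
delta(-15,-40,20,0)
E
```

```text
now b [-16.912 -39.44 ] z 20.712077367624445 F [-10.196  -0.382   6.87 ] t 4.7
dpos cm [0.191 0.056 0.071] rot [-0.014  0.05  -0.013]
```

>>> play_rows(
  deltas=[
    {"gripper": 5,"delta_pos": [0.1,0,0],"rotation": [0,0,0]},
    {"gripper": 5,"delta_pos": [0.1,0,0],"rotation": [0,0,0]},
  ],
)

```text
time_s: 4.87
eef_pos: [0.491, -0.1772, 0.0207]
eef_rot: [1.0, 0.026, -0.001, -0.0]
ft_force: [-9.1, -0.3, 5.6]
grip_width: 0.0505
grasp_force: 4.5
```

>>> play_rows(
  deltas=[
    {"gripper": 5,"delta_pos": [-1,0,0],"rotation": [0,0,0]},
    {"gripper": 5,"delta_pos": [-3,0,0],"rotation": [0,0,0]},
    {"gripper": 5,"delta_pos": [-4,0,-2],"rotation": [0,0,0]},
    {"gripper": 5,"delta_pos": [-4,0,-6],"rotation": [0,0,0]},
    {"gripper": 5,"delta_pos": [-4,0,-10],"rotation": [0,0,0]},
    {"gripper": 3,"delta_pos": [-4,-4,-12],"rotation": [0,0,7]},
    {"gripper": 3,"delta_pos": [-4,-8,-12],"rotation": [0,0,14]},
    {"gripper": 3,"delta_pos": [-4,-12,-12],"rotation": [0,0,21]},
    {"gripper": 3,"delta_pos": [-4,-16,-12],"rotation": [0,0,28]},
    {"gripper": 3,"delta_pos": [-4,-16,-12],"rotation": [0,0,35]},
    {"gripper": 3,"delta_pos": [-4,-16,-12],"rotation": [0,0,42]},
    {"gripper": 3,"delta_pos": [-4,-16,-12],"rotation": [0,0,49]},
    {"gripper": 3,"delta_pos": [-4,-16,-12],"rotation": [0,0,56]},
    {"gripper": 3,"delta_pos": [-4,-16,-12],"rotation": [0,0,63]},
    {"gripper": 3,"delta_pos": [-4,-16,-12],"rotation": [0,0,70]},
    {"gripper": 3,"delta_pos": [-4,-16,-12],"rotation": [0,0,77]},
    {"gripper": 3,"delta_pos": [-4,-16,-12],"rotation": [0,0,84]},
    {"gripper": 3,"delta_pos": [-4,-16,-12],"rotation": [0,0,90]},
    {"gripper": 3,"delta_pos": [-4,-16,-12],"rotation": [0,0,90]},
  ],
)

```text
time_s: 6.45
eef_pos: [0.4445, -0.0196, 0.1408]
eef_rot: [0.724, -0.69, 0.001, -0.001]
ft_force: [-0.6, 0.2, -0.6]
grip_width: 0.0301
grasp_force: 0.0
```

```bash
python3 - <<'E'
from h import *
delta(15,50,20,-90);print(read_state()["joint_pos"])
f,_,_=edges()
cv2.imwrite("pics/t2.png",cv2.resize(f["color"][100:280,100:310],(700,600))[...,::-1])
E
```

```text
now b [-55.229 120.489] z 140.79580037164735 F [-0.637  0.219 -0.601] t 6.45
dpos cm [ 7.017 -7.036 12.091] rot [-0.094  0.003 -0.265]
[-0.296  0.142  1.889  0.001  1.109  2.797]
case 794 23.040618896484375 -38.60222625732422 (111.83692932128906, 67.04243469238281) 88.50047302246094
case back slope deg -0.4139091438265409 at mid 55.335993272423174
case front slope deg -0.2199111785309004 at mid -8.06594791702659
case left slope deg 0.6259402320211559 at mid 14.928756545658269
case right slope deg -1.8731662089372154 at mid -94.40315686166684
head inner slope deg -0.5389339672203713 at mid -210.46671864799757
fence inner slope deg 0.20977398914078696 at mid 63.91832021860682
```

View pics/t2.png

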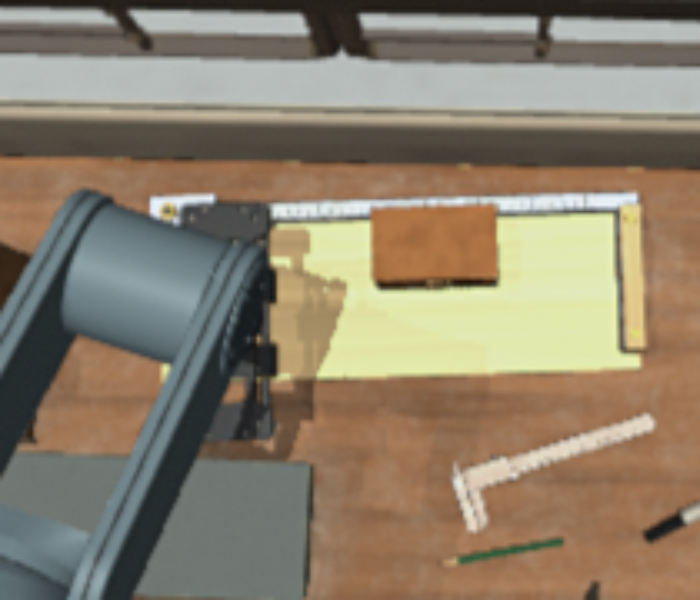

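The case at (435,245) in the crop is square at the fence. Next I'll push it right from its left side.

>>> play_rows(
  deltas=[
    {"gripper": 3,"delta_pos": [2.5,-2.5,0],"rotation": [0,0,-0.2]},
    {"gripper": 3,"delta_pos": [5,-5,0],"rotation": [0,0,-0.2]},
    {"gripper": 3,"delta_pos": [7,-7,0],"rotation": [0,0,-0.2]},
    {"gripper": 3,"delta_pos": [7,-7,3],"rotation": [0,0,-0.2]},
    {"gripper": 3,"delta_pos": [7,-7,6],"rotation": [0,0,-0.2]},
    {"gripper": 3,"delta_pos": [7,-7,9],"rotation": [0,0,-0.2]},
    {"gripper": 3,"delta_pos": [7,-7,11],"rotation": [0,0,-0.2]},
    {"gripper": 3,"delta_pos": [7,-7,11.9],"rotation": [0,0,-0.2]},
    {"gripper": 3,"delta_pos": [7.8,-7,11.9],"rotation": [0,0,-0.2]},
    {"gripper": 3,"delta_pos": [8.6,-7,11.9],"rotation": [0,0,-0.2]},
    {"gripper": 3,"delta_pos": [9.1,-7,11.9],"rotation": [0,0,-0.2]},
    {"gripper": 3,"delta_pos": [9.4,-7,11.9],"rotation": [0,0,-0.2]},
    {"gripper": 3,"delta_pos": [9.7,-7,11.9],"rotation": [0,0,-0.2]},
    {"gripper": 3,"delta_pos": [10,-7,11.9],"rotation": [0,0,-0.2]},
    {"gripper": 3,"delta_pos": [10.3,-7,11.9],"rotation": [0,0,-0.2]},
    {"gripper": 3,"delta_pos": [10.6,-7,11.9],"rotation": [0,0,-0.2]},
  ],
)

```text
time_s: 7.83
eef_pos: [0.5205, -0.1216, 0.0232]
eef_rot: [0.727, -0.687, 0.001, -0.001]
ft_force: [-1.0, 5.5, 3.9]
grip_width: 0.0298
grasp_force: 2.8
```

```bash
python3 - <<'E'
from h import *
delta(15,-80,22,-90)
E
```

```text
now b [15.247 14.604] z 23.198766644273796 F [-0.982  5.5    3.945] t 7.8333
dpos cm [9.46  0.058 0.119] rot [-0.134  0.005  0.2  ]
```

>>> play_rows(
  deltas=[
    {"gripper": 3,"delta_pos": [0.4,0,0],"rotation": [0,0,0]},
    {"gripper": 3,"delta_pos": [0.8,0,0],"rotation": [0,0,0]},
    {"gripper": 3,"delta_pos": [1.2,0,0],"rotation": [0,0,0]},
    {"gripper": 3,"delta_pos": [1.6,0,0],"rotation": [0,0,0]},
    {"gripper": 3,"delta_pos": [2,0,0],"rotation": [0,0,0]},
    {"gripper": 3,"delta_pos": [2.4,0,0],"rotation": [0,0,0]},
    {"gripper": 3,"delta_pos": [2.8,0,0],"rotation": [0,0,0]},
    {"gripper": 3,"delta_pos": [3.2,0,0],"rotation": [0,0,0]},
    {"gripper": 3,"delta_pos": [3.6,0,0],"rotation": [0,0,0]},
    {"gripper": 3,"delta_pos": [4,0,0],"rotation": [0,0,0]},
    {"gripper": 3,"delta_pos": [4.4,0,0],"rotation": [0,0,0]},
    {"gripper": 3,"delta_pos": [4.8,0,0],"rotation": [0,0,0]},
    {"gripper": 3,"delta_pos": [5.2,0,0],"rotation": [0,0,0]},
    {"gripper": 3,"delta_pos": [5.6,0,0],"rotation": [0,0,0]},
    {"gripper": 3,"delta_pos": [6,0,0],"rotation": [0,0,0]},
    {"gripper": 3,"delta_pos": [6.4,0,0],"rotation": [0,0,0]},
    {"gripper": 3,"delta_pos": [6.8,0,0],"rotation": [0,0,0]},
    {"gripper": 3,"delta_pos": [7.2,0,0],"rotation": [0,0,0]},
    {"gripper": 3,"delta_pos": [7.6,0,0],"rotation": [0,0,0]},
    {"gripper": 3,"delta_pos": [8,0,0],"rotation": [0,0,0]},
  ],
)

```text
time_s: 9.5
eef_pos: [0.5247, -0.2013, 0.0232]
eef_rot: [0.727, -0.687, 0.001, -0.001]
ft_force: [-0.2, 6.2, 4.9]
grip_width: 0.0297
grasp_force: 3.1
```

```bash
python3 - <<'E'
from h import *
delta(15,-88,22,-90)
f,_,_=edges(); g=grab_frame("side")
cv2.imwrite("pics/t3.png",cv2.hconcat([cv2.resize(f["color"][140:270,140:310],(400,306)),cv2.resize(g["color"][100:253,140:340],(400,306))])[...,::-1])
E
```

```text
now b [ 15.263 -65.238] z 23.194954255231576 F [-0.183  6.248  4.857] t 9.5
dpos cm [2.276 0.035 0.119] rot [-0.098  0.012  0.211]
case 421 22.0916748046875 -150.44989013671875 (75.76322937011719, 66.82791137695312) 87.92884826660156
case back slope deg -34.97379066589587 at mid 41.142519682206526
case front slope deg -0.3070187501077935 at mid -8.449232357619795
case left slope deg -32.2129652418199 at mid -129.19483064154682
case right slope deg 1.4102113442131055 at mid -187.33081260559734
head inner slope deg -0.9742965355266529 at mid -210.75630827341197
fence inner slope deg -1.242395610081994 at mid 66.01534519760415
jaw right slope deg 6.196476791767976 at mid 143.14485309254817
jaw left slope deg 1.853571663764066 at mid 177.238716401244
```

View pics/t3.png

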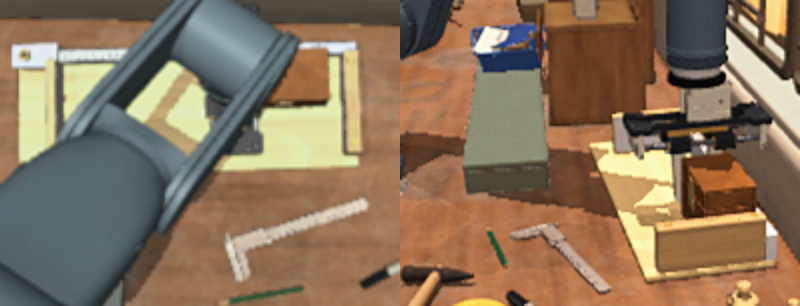

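The case sits upright at about (310,78) in the left crop, roughly 20 mm short of the head. I'll make the last push slowly.

>>> play_rows(
  deltas=[
    {"gripper": 3,"delta_pos": [0.3,0,0],"rotation": [0,0,0.2]},
    {"gripper": 3,"delta_pos": [0.6,0,0],"rotation": [0,0,0.2]},
    {"gripper": 3,"delta_pos": [0.9,0,0],"rotation": [0,0,0.2]},
    {"gripper": 3,"delta_pos": [1.2,0,0],"rotation": [0,0,0.2]},
    {"gripper": 3,"delta_pos": [1.5,0,0],"rotation": [0,0,0.2]},
    {"gripper": 3,"delta_pos": [1.7,0,0],"rotation": [0,0,0.2]},
    {"gripper": 3,"delta_pos": [1.8,0,0],"rotation": [0,0,0.2]},
    {"gripper": 3,"delta_pos": [1.9,0,0],"rotation": [0,0,0.2]},
  ],
)

```text
time_s: 10.27
eef_pos: [0.5254, -0.2201, 0.0226]
eef_rot: [0.725, -0.688, 0.0, -0.0]
ft_force: [-0.7, 5.7, 4.8]
grip_width: 0.0304
grasp_force: 3.1
```

>>> play_rows(
  deltas=[
    {"gripper": 3,"delta_pos": [0.1,0,0],"rotation": [0,0,0]},
    {"gripper": 3,"delta_pos": [0.2,0,0],"rotation": [0,0,0]},
    {"gripper": 3,"delta_pos": [0.2,0,0],"rotation": [0,0,0]},
  ],
)

```text
time_s: 10.52
eef_pos: [0.5256, -0.2223, 0.0226]
eef_rot: [0.725, -0.688, 0.0, -0.0]
ft_force: [-0.5, 4.8, 3.6]
grip_width: 0.0301
grasp_force: 2.5
```

```bash
python3 - <<'E'
from h import *
delta(15,-88,22,-90)
E
```

```text
now b [ 15.077 -86.173] z 22.57508132462921 F [-0.512  4.842  3.609] t 10.5167
dpos cm [0.183 0.008 0.057] rot [-0.055  0.012 -0.004]
```

Not in contact with the head yet. I'll advance in 1 mm steps until the force rises.

>>> play_rows(
  deltas=[
    {"gripper": 3,"delta_pos": [0.1,0,0],"rotation": [0,0,0]},
    {"gripper": 3,"delta_pos": [0.2,0,0],"rotation": [0,0,0]},
    {"gripper": 3,"delta_pos": [0.2,0,0],"rotation": [0,0,0]},
  ],
)

```text
time_s: 10.77
eef_pos: [0.5255, -0.2222, 0.0226]
eef_rot: [0.725, -0.688, -0.001, -0.001]
ft_force: [-0.8, 12.5, 6.8]
grip_width: 0.0301
grasp_force: 6.2
```

>>> play_rows(
  deltas=[
    {"gripper": 3,"delta_pos": [0.1,0,0],"rotation": [0,0,0]},
    {"gripper": 3,"delta_pos": [0.1,0,0],"rotation": [0,0,0]},
  ],
)

```text
time_s: 10.93
eef_pos: [0.5255, -0.2221, 0.0226]
eef_rot: [0.725, -0.688, -0.002, -0.002]
ft_force: [-0.0, 16.6, 8.9]
grip_width: 0.0302
grasp_force: 8.1
```

```bash
python3 - <<'E'
from h import *
delta(15,-90,22,-90)
E
```

```text
now b [ 15.019 -86.005] z 22.59775481270314 F [-0.049 16.61   8.917] t 10.9333
dpos cm [0.4   0.002 0.058] rot [-0.021  0.263  0.011]
```

>>> play_rows(
  deltas=[
    {"gripper": 3,"delta_pos": [-1,0,0],"rotation": [0,0,0]},
    {"gripper": 3,"delta_pos": [-3,0,0],"rotation": [0,0,0]},
    {"gripper": 3,"delta_pos": [-3,0,-4],"rotation": [0,0,0]},
    {"gripper": 3,"delta_pos": [-3,0,-8],"rotation": [0,0,0]},
    {"gripper": 5,"delta_pos": [-3,3,-11],"rotation": [0,0,-7]},
    {"gripper": 5,"delta_pos": [-1,6,-11],"rotation": [0,0,-14]},
    {"gripper": 5,"delta_pos": [2,8,-11],"rotation": [0,0,-21]},
    {"gripper": 5,"delta_pos": [5,8,-11],"rotation": [0,0,-28]},
    {"gripper": 5,"delta_pos": [6.4,8,-11],"rotation": [0,0,-35]},
    {"gripper": 5,"delta_pos": [6.4,8,-11],"rotation": [0,0,-42]},
    {"gripper": 5,"delta_pos": [6.4,8,-11],"rotation": [0,0,-49]},
    {"gripper": 5,"delta_pos": [6.4,8,-11],"rotation": [0,0,-56]},
    {"gripper": 5,"delta_pos": [6.4,8,-11],"rotation": [0,0,-63]},
    {"gripper": 5,"delta_pos": [6.4,8,-11],"rotation": [0,0,-70]},
    {"gripper": 5,"delta_pos": [6.4,8,-11],"rotation": [0,0,-77]},
    {"gripper": 5,"delta_pos": [6.4,8,-11],"rotation": [0,0,-84]},
    {"gripper": 5,"delta_pos": [6.4,8,-11],"rotation": [0,0,-90]},
    {"gripper": 5,"delta_pos": [6.4,8,-11],"rotation": [0,0,-90]},
  ],
)

```text
time_s: 12.43
eef_pos: [0.4488, -0.2943, 0.132]
eef_rot: [1.0, 0.028, 0.0, 0.001]
ft_force: [0.3, -0.2, -0.3]
grip_width: 0.0502
grasp_force: 0.0
```

```bash
python3 - <<'E'
from h import *
delta(-60,-152,22,0)
f,_,_=edges()
E
```

```text
now b [ -65.346 -154.088] z 132.04921211473143 F [ 0.297 -0.159 -0.333] t 12.4333
dpos cm [ 0.531 -0.223 11.005] rot [ 0.082 -0.02   0.189]
case 55 48.64010238647461 -151.70526123046875 (23.930631637573242, 112.45692443847656) 7.636706352233887
case left slope deg -8.293434919519019 at mid -98.73036632167722
case right slope deg -75.62276883738305 at mid -181.55660621928848
fence inner slope deg -0.9042954477835361 at mid 61.83003119592739
jaw right slope deg -0.2771080177550867 at mid 166.8381531785358
jaw left slope deg 1.7880764449494215 at mid 177.24854169224508
```

>>> play_rows(
  deltas=[
    {"gripper": 5,"delta_pos": [0,-0.2,3],"rotation": [0,0,0.2]},
    {"gripper": 5,"delta_pos": [0,-0.2,6.5],"rotation": [0,0,0.2]},
    {"gripper": 5,"delta_pos": [0,-0.2,9.5],"rotation": [0,0,0.2]},
    {"gripper": 5,"delta_pos": [0,-0.2,11],"rotation": [0,0,0.2]},
    {"gripper": 5,"delta_pos": [1.5,-0.2,11],"rotation": [0,0,0.2]},
    {"gripper": 5,"delta_pos": [3,-0.2,11],"rotation": [0,0,0.2]},
    {"gripper": 5,"delta_pos": [4,-0.2,11],"rotation": [0,0,0.2]},
    {"gripper": 5,"delta_pos": [4.4,-0.2,11],"rotation": [0,0,0.2]},
    {"gripper": 5,"delta_pos": [4.6,-0.2,11],"rotation": [0,0,0.2]},
    {"gripper": 5,"delta_pos": [4.7,-0.2,11],"rotation": [0,0,0.2]},
    {"gripper": 5,"delta_pos": [4.8,-0.2,11],"rotation": [0,0,0.2]},
    {"gripper": 5,"delta_pos": [4.9,-0.2,11],"rotation": [0,0,0.2]},
    {"gripper": 5,"delta_pos": [4.9,-0.2,11],"rotation": [0,0,0.2]},
  ],
)

```text
time_s: 13.57
eef_pos: [0.4966, -0.289, 0.0218]
eef_rot: [1.0, 0.024, -0.001, -0.0]
ft_force: [-4.4, 0.7, 2.7]
grip_width: 0.0501
grasp_force: 2.3
```

```bash
python3 - <<'E'
from h import *
delta(-16,-152,22,0)
E
```

```text
now b [ -17.389 -151.298] z 21.778680114977384 F [-4.433  0.731  2.74 ] t 13.5667
dpos cm [ 0.139  0.07  -0.022] rot [-0.038  0.093 -0.23 ]
```

>>> play_rows(
  deltas=[
    {"gripper": 5,"delta_pos": [0.1,0,0],"rotation": [0,0,0]},
    {"gripper": 5,"delta_pos": [0.2,0,0],"rotation": [0,0,0]},
    {"gripper": 5,"delta_pos": [0.2,0,0],"rotation": [0,0,0]},
  ],
)

```text
time_s: 13.82
eef_pos: [0.4967, -0.2891, 0.0218]
eef_rot: [1.0, 0.025, -0.003, -0.0]
ft_force: [-12.2, -1.8, 8.3]
grip_width: 0.0498
grasp_force: 6.1
```

>>> play_rows(
  deltas=[
    {"gripper": 5,"delta_pos": [0.1,0,0],"rotation": [0,0,0]},
    {"gripper": 5,"delta_pos": [0.1,0,0],"rotation": [0,0,0]},
  ],
)

```text
time_s: 13.98
eef_pos: [0.4966, -0.289, 0.0218]
eef_rot: [1.0, 0.025, -0.003, -0.001]
ft_force: [-15.9, -1.8, 10.5]
grip_width: 0.0502
grasp_force: 8.2
```

The case is seated against both the fence and the head. I'll back off and go round to the jaw's left side.

>>> play_rows(
  deltas=[
    {"gripper": 5,"delta_pos": [-1,0,0],"rotation": [0,0,0]},
    {"gripper": 5,"delta_pos": [-3,0,0],"rotation": [0,0,0]},
    {"gripper": 4,"delta_pos": [-4,0,-4],"rotation": [0,0,0]},
    {"gripper": 3,"delta_pos": [-4,0,-8],"rotation": [0,0,0]},
    {"gripper": 2,"delta_pos": [-4,-2,-11],"rotation": [0,0,-7]},
    {"gripper": 1,"delta_pos": [-4,-6,-11],"rotation": [0,0,-14]},
    {"gripper": 1,"delta_pos": [-4,-10,-11],"rotation": [0,0,-21]},
    {"gripper": 1,"delta_pos": [-4,-14,-11],"rotation": [0,0,-28]},
    {"gripper": 1,"delta_pos": [-3,-18,-11],"rotation": [0,0,-35]},
    {"gripper": 1,"delta_pos": [-2,-22,-11],"rotation": [0,0,-42]},
    {"gripper": 1,"delta_pos": [-1,-26,-11],"rotation": [0,0,-49]},
    {"gripper": 1,"delta_pos": [0,-30,-11],"rotation": [0,0,-56]},
    {"gripper": 1,"delta_pos": [0.7,-33,-11],"rotation": [0,0,-63]},
    {"gripper": 1,"delta_pos": [0.7,-36,-11],"rotation": [0,0,-70]},
    {"gripper": 1,"delta_pos": [0.7,-36,-11],"rotation": [0,0,-77]},
    {"gripper": 1,"delta_pos": [0.7,-36,-11],"rotation": [0,0,-84]},
    {"gripper": 1,"delta_pos": [0.7,-36,-11],"rotation": [0,0,-90]},
    {"gripper": 1,"delta_pos": [0.7,-36,-11],"rotation": [0,0,-90]},
  ],
)

```text
time_s: 15.48
eef_pos: [0.4902, 0.0712, 0.1317]
eef_rot: [0.688, 0.725, 0.0, 0.0]
ft_force: [-0.7, -0.1, 0.4]
grip_width: 0.01
grasp_force: 0.0
```

```bash
python3 - <<'E'
from h import *
delta(-10,205,40,90); print(read_state()["joint_pos"])
f,_,_=edges()
cv2.imwrite("pics/t4.png",cv2.resize(f["color"][100:280,100:310],(700,600))[...,::-1])
E
```

```text
now b [ -4.863 208.781] z 131.68066449499693 F [-0.662 -0.106  0.387] t 15.4833
dpos cm [-0.381 -0.522  9.168] rot [ 0.05  -0.017  0.012]
[-0.082  0.24   1.789  0.     1.112 -0.134]
case 801 22.321971893310547 -153.42698669433594 (112.76360321044922, 67.78900146484375) 87.37377166748047
case back slope deg 0.9053954947806476 at mid 54.991470790245685
case front slope deg -0.7163388493321631 at mid -8.760104403148897
case left slope deg 2.7001014560295573 at mid -98.54831244663549
case right slope deg -0.40073411200816234 at mid -208.99557815083853
head inner slope deg -2.063027434741192 at mid -210.35548337165298
fence inner slope deg -1.6289468600118222 at mid 63.2038527450764
jaw right slope deg 7.378410557841142 at mid 141.44839018708876
jaw left slope deg 1.4570691308541337 at mid 177.2738047738566
```

View pics/t4.png

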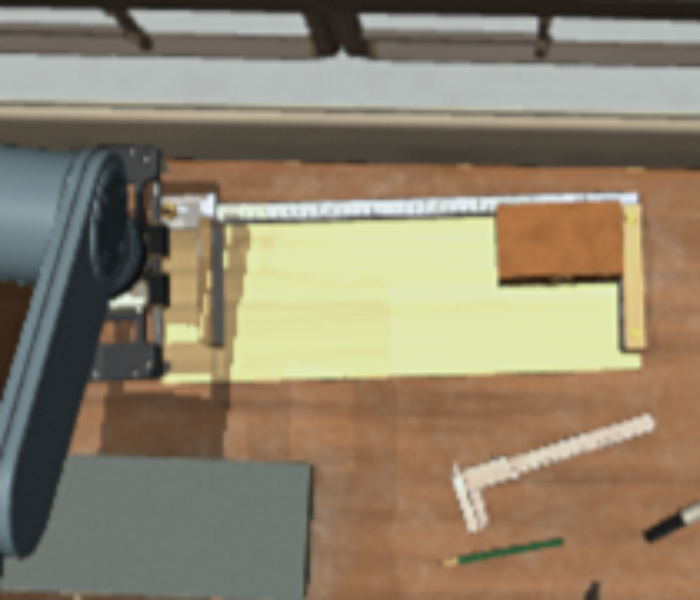

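>>> play_rows(
  deltas=[
    {"gripper": 1,"delta_pos": [0,-0.5,3],"rotation": [0,0,0]},
    {"gripper": 1,"delta_pos": [0,-0.5,6],"rotation": [0,0,0]},
    {"gripper": 1,"delta_pos": [0,-0.5,8.5],"rotation": [0,0,0]},
    {"gripper": 1,"delta_pos": [0,-0.5,9.2],"rotation": [0,0,0]},
    {"gripper": 1,"delta_pos": [-0.7,-0.5,9.2],"rotation": [0,0,0]},
    {"gripper": 1,"delta_pos": [-1.3,-0.5,9.2],"rotation": [0,0,0]},
    {"gripper": 1,"delta_pos": [-1.8,-0.5,9.2],"rotation": [0,0,0]},
    {"gripper": 1,"delta_pos": [-2.2,-0.5,9.2],"rotation": [0,0,0]},
    {"gripper": 1,"delta_pos": [-2.7,-0.5,9.2],"rotation": [0,0,0]},
    {"gripper": 1,"delta_pos": [-3.4,-0.5,9.2],"rotation": [0,0,0]},
    {"gripper": 1,"delta_pos": [-4.2,-0.5,9.2],"rotation": [0,0,0]},
    {"gripper": 1,"delta_pos": [-5,-0.5,9.2],"rotation": [0,0,0]},
    {"gripper": 1,"delta_pos": [-5.8,-0.5,9.2],"rotation": [0,0,0]},
    {"gripper": 1,"delta_pos": [-6.6,-0.5,9.2],"rotation": [0,0,0]},
    {"gripper": 1,"delta_pos": [-7.4,-0.5,9.2],"rotation": [0,0,0]},
  ],
)

```text
time_s: 16.78
eef_pos: [0.4888, -0.0042, 0.0396]
eef_rot: [0.69, 0.724, -0.0, -0.0]
ft_force: [0.1, 1.8, 1.2]
grip_width: 0.0103
grasp_force: 0.9
```

```bash
python3 - <<'E'
from h import *
delta(-10,-60,40,90); print(read_state()["joint_pos"])
E
```

```text
now b [-10.277 133.496] z 39.6189354492416 F [0.136 1.809 1.179] t 16.7833
dpos cm [-19.349   0.107  -0.039] rot [-0.008 -0.004 -0.236]
[-0.237  0.353  1.904  0.     0.884 -0.286]
```

>>> play_rows(
  deltas=[
    {"gripper": 1,"delta_pos": [-0.8,0,0],"rotation": [0,0,0]},
    {"gripper": 1,"delta_pos": [-1.8,0,0],"rotation": [0,0,0]},
    {"gripper": 1,"delta_pos": [-2.8,0,0],"rotation": [0,0,0]},
    {"gripper": 1,"delta_pos": [-3.8,0,0],"rotation": [0,0,0]},
    {"gripper": 1,"delta_pos": [-4.8,0,0],"rotation": [0,0,0]},
    {"gripper": 1,"delta_pos": [-5.8,0,0],"rotation": [0,0,0]},
    {"gripper": 1,"delta_pos": [-6.8,0,0],"rotation": [0,0,0]},
    {"gripper": 1,"delta_pos": [-7.8,0,0],"rotation": [0,0,0]},
    {"gripper": 1,"delta_pos": [-8.8,0,0],"rotation": [0,0,0]},
    {"gripper": 1,"delta_pos": [-9.8,0,0],"rotation": [0,0,0]},
    {"gripper": 1,"delta_pos": [-10.8,0,0],"rotation": [0,0,0]},
    {"gripper": 1,"delta_pos": [-11.8,0,0],"rotation": [0,0,0]},
    {"gripper": 1,"delta_pos": [-12.8,0,0],"rotation": [0,0,0]},
    {"gripper": 1,"delta_pos": [-13.8,0,0],"rotation": [0,0,0]},
    {"gripper": 1,"delta_pos": [-14.8,0,0],"rotation": [0,0,0]},
    {"gripper": 1,"delta_pos": [-15.6,0,0],"rotation": [0,0,0]},
    {"gripper": 1,"delta_pos": [-16.4,0,0],"rotation": [0,0,0]},
    {"gripper": 1,"delta_pos": [-17.2,0,0],"rotation": [0,0,0]},
    {"gripper": 1,"delta_pos": [-17.8,0,0],"rotation": [0,0,0]},
    {"gripper": 1,"delta_pos": [-18.4,0,0],"rotation": [0,0,0]},
  ],
)

```text
time_s: 18.45
eef_pos: [0.4977, -0.1877, 0.0396]
eef_rot: [0.69, 0.724, 0.0, -0.0]
ft_force: [1.5, 1.3, -0.2]
grip_width: 0.0104
grasp_force: 0.9
```

```bash
python3 - <<'E'
from h import *
delta(-10,-75,40,90)
E
```

```text
now b [-10.974 -50.194] z 39.581569140249265 F [ 1.469  1.316 -0.222] t 18.45
dpos cm [-2.48   0.107 -0.042] rot [-0.008 -0.011 -0.23 ]
```

>>> play_rows(
  deltas=[
    {"gripper": 1,"delta_pos": [-0.4,0,0],"rotation": [0,0,0]},
    {"gripper": 1,"delta_pos": [-0.8,0,0],"rotation": [0,0,0]},
    {"gripper": 1,"delta_pos": [-1.2,0,0],"rotation": [0,0,0]},
    {"gripper": 1,"delta_pos": [-1.5,0,0],"rotation": [0,0,0]},
    {"gripper": 1,"delta_pos": [-1.8,0,0],"rotation": [0,0,0]},
    {"gripper": 1,"delta_pos": [-2.0,0,0],"rotation": [0,0,0]},
    {"gripper": 1,"delta_pos": [-2.1,0,0],"rotation": [0,0,0]},
    {"gripper": 1,"delta_pos": [-2.2,0,0],"rotation": [0,0,0]},
  ],
)

```text
time_s: 19.12
eef_pos: [0.4987, -0.2091, 0.0396]
eef_rot: [0.69, 0.724, 0.0, -0.0]
ft_force: [1.4, 1.5, -1.0]
grip_width: 0.0097
grasp_force: 0.8
```

>>> play_rows(
  deltas=[
    {"gripper": 1,"delta_pos": [-0.1,0,0],"rotation": [0,0,0]},
    {"gripper": 1,"delta_pos": [-0.1,0,0],"rotation": [0,0,0]},
  ],
)

```text
time_s: 19.28
eef_pos: [0.4988, -0.2102, 0.0396]
eef_rot: [0.69, 0.724, -0.0, -0.0]
ft_force: [1.6, 0.3, -0.0]
grip_width: 0.0098
grasp_force: 0.3
```

>>> play_rows(
  deltas=[
    {"gripper": 1,"delta_pos": [-0.1,0,0],"rotation": [0,0,0]},
    {"gripper": 1,"delta_pos": [-0.1,0,0],"rotation": [0,0,0]},
  ],
)

```text
time_s: 19.45
eef_pos: [0.4988, -0.2111, 0.0397]
eef_rot: [0.69, 0.724, -0.0, -0.0]
ft_force: [-0.6, 1.4, -0.7]
grip_width: 0.01
grasp_force: 0.5
```

```bash
python3 - <<'E'
from h import *
delta(-10,-75,40,90)
E
```

```text
now b [-11.079 -73.669] z 39.65522355153384 F [-0.643  1.448 -0.685] t 19.45
dpos cm [-0.133  0.108 -0.034] rot [-0.01   0.002 -0.216]
```

>>> play_rows(
  deltas=[
    {"gripper": 1,"delta_pos": [-0.1,0,0],"rotation": [0,0,0]},
    {"gripper": 1,"delta_pos": [-0.1,0,0],"rotation": [0,0,0]},
  ],
)

```text
time_s: 19.62
eef_pos: [0.4988, -0.2116, 0.0397]
eef_rot: [0.69, 0.724, 0.0, -0.0]
ft_force: [1.4, 3.2, 1.5]
grip_width: 0.0101
grasp_force: 1.8
```

>>> play_rows(
  deltas=[
    {"gripper": 1,"delta_pos": [-0.1,0,0],"rotation": [0,0,0]},
    {"gripper": 1,"delta_pos": [-0.1,0,0],"rotation": [0,0,0]},
  ],
)

```text
time_s: 19.78
eef_pos: [0.4988, -0.2116, 0.0397]
eef_rot: [0.69, 0.724, 0.001, -0.001]
ft_force: [0.3, 7.3, 2.4]
grip_width: 0.0101
grasp_force: 3.6
```

The jaw now rests on the case. After one more light nudge I'll retract and check.

>>> play_rows(
  deltas=[
    {"gripper": 1,"delta_pos": [-0.1,0,0],"rotation": [0,0,0]},
    {"gripper": 1,"delta_pos": [-0.1,0,0],"rotation": [0,0,0]},
  ],
)

```text
time_s: 19.95
eef_pos: [0.4988, -0.2116, 0.0397]
eef_rot: [0.69, 0.724, 0.001, -0.002]
ft_force: [0.6, 11.7, 4.8]
grip_width: 0.0101
grasp_force: 5.4
```

>>> play_rows(
  deltas=[
    {"gripper": 1,"delta_pos": [0.4,0,0],"rotation": [0,0,0]},
    {"gripper": 1,"delta_pos": [1.5,0,0],"rotation": [0,0,0]},
    {"gripper": 1,"delta_pos": [4,0,0],"rotation": [0,0,0]},
    {"gripper": 1,"delta_pos": [6,-2,-3],"rotation": [0,0,0]},
    {"gripper": 1,"delta_pos": [9,-3,-6],"rotation": [0,0,0]},
    {"gripper": 1,"delta_pos": [12,-3,-9],"rotation": [0,0,0]},
    {"gripper": 1,"delta_pos": [15,-3,-11],"rotation": [0,0,0]},
    {"gripper": 1,"delta_pos": [18,-3,-11],"rotation": [0,0,0]},
    {"gripper": 1,"delta_pos": [18,-3,-11],"rotation": [0,0,0]},
    {"gripper": 1,"delta_pos": [18,-3,-11],"rotation": [0,0,0]},
  ],
)

```text
time_s: 20.78
eef_pos: [0.4601, -0.0345, 0.1501]
eef_rot: [0.689, 0.725, 0.0, 0.001]
ft_force: [0.6, 0.3, -0.3]
grip_width: 0.0103
grasp_force: 0.0
```

```bash
python3 - <<'E'
from h import *
delta(-10,-75,40,90)
f,_,_=edges(); g=grab_frame("side")
cv2.imwrite("pics/t5.png",cv2.hconcat([cv2.resize(f["color"][140:230,190:310],(400,300)),cv2.resize(g["color"][140:260,200:360],(400,300))])[...,::-1])
E
```

```text
now b [-40.46  104.751] z 150.13490718535334 F [ 0.583  0.269 -0.343] t 20.7833
dpos cm [-17.96    3.045  11.038] rot [ 0.064  0.067 -0.035]
case 810 22.458335876464844 -153.5730743408203 (112.49333190917969, 67.01940155029297) 87.99468231201172
case back slope deg 1.020399773665209 at mid 55.12554382393794
case front slope deg -0.9833079194727952 at mid -8.592894276011043
case left slope deg -1.7951816775402023 at mid -97.29386338395288
case right slope deg -0.46394480311298436 at mid -209.0186633876723
head inner slope deg -1.5675219066417931 at mid -210.61049944294518
fence inner slope deg -2.007329096160035 at mid 63.567670763384506
jaw right slope deg 0.7088155371032894 at mid -97.49193534288273
jaw left slope deg -0.373799898896664 at mid -84.58932324018957
```

View pics/t5.png

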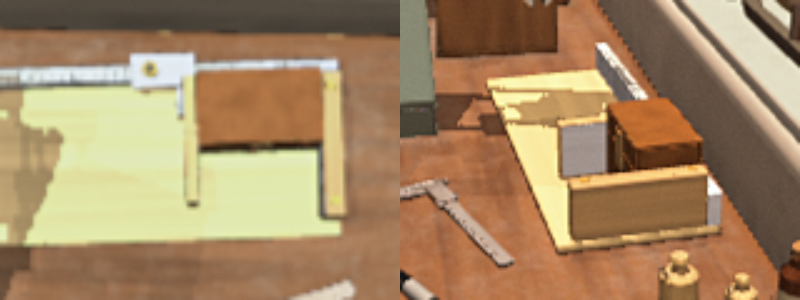

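The crops show head (333,140), case (258,105) and jaw (192,140) in contact, with the case's back on the fence. The hand is clear and the bystanders are untouched, so I'm handing in.

```bash
python3 -c "
from workcell import *
print(job_done())"
```

```text
the job is handed in; nothing more can be done
None
```

The job is handed in at about 21 s on the robot's clock: the case stands square against the fence and the fixed head, the jaw rests on its left side, the hand is clear, and I saw no bystander disturbed.

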